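# Spin the decorating turntable and brake it on its pointer

### The job

With the fingers shut, push the small upright post on the decorating turntable to flick the wheel spinning anticlockwise (seen from above), without gripping it. Let the wheel run free until the post has gone past the fixed pointer at least once, leaving it alone meanwhile; then, just as the post comes round to the pointer again (the second pass or any later one), brake the wheel by gently pressing a fingertip on the disc and keep pressing until it is still, with the post standing opposite the pointer. Take the finger away so that the wheel stays at rest there, and do not disturb the birdhouse, paint jar, paint bottle and brush pot round it.

Things in the scene. Friction and masses are not known exactly. Their poses are not given: they have to be found in the camera images.
- stand: the fixed grey stand (with a dark steel pointer) of the turntable and the wheel it carries. Origin: centre of its 150 mm round foot on the table, on the wheel's vertical axis; z up, x points horizontally from the axis to the pointer. A flat 20 mm wide arm runs out along +x under the wheel and rises 171 mm from the axis to the pointer, whose top is 60 mm above the table, just below the disc's top
- disc_centre (a point): point on the wheel's vertical axis at the height of the disc's flat top, 62 mm above the table. The disc is plain aluminium, 280 mm diameter, 12 mm thick, about 0.7 to 1.2 kg. A white ceramic tile, 90 mm diameter and 8 mm thick, is fixed at its centre; between the tile (radius 45 mm) and the post (from radius 115 mm) the top is flat and free, with only hairline grooves. A fingertip pressed there with a few newtons stops the wheel almost at once
- pointer_tip (a point): the tip of the fixed pointer, 149 mm from the wheel's axis (9 mm outside the disc's rim), 57 mm above the table
- post (a point): upright round dark wooden post fixed on the disc, 14 mm diameter, 26 mm tall, the only thing that stands near the rim: this point is the centre of its foot on the disc's top, 122 mm from the wheel's axis. It turns with the wheel
- wheel (a joint): angle of the wheel, rad, 0 (and any whole turn) when the post is at the pointer; grows anticlockwise seen from above and keeps counting over whole turns. It starts between 0.7 and 3.6. The bearing is free: flicked to 2 rad/s the wheel coasts about three turns, losing roughly 5 to 10 % of its speed each second at first
- cushion (a joint): how far the wheel is pressed down on the rubber cushion under its bearing, m: 0 untouched, stop at 0.008. It stays at 0 up to about 5 to 10 N on the disc and then gives 1 mm for every 4 N, springing back when released; more than 6 mm (about 30 N) is too hard
- birdhouse: small wooden model birdhouse with a pitched roof, 70 x 70 mm, 105 mm tall, loose, not to be touched; origin at the centre of its underside
- paint_jar: squat lidded paint jar, 60 mm diameter, 65 mm tall, loose, not to be touched; origin at the centre of its underside
- paint_bottle: slim capped paint bottle, 44 mm diameter, 100 mm tall, loose, not to be touched; origin at the centre of its underside
- brush_pot: round glazed pot 68 mm diameter and 80 mm tall, with four brushes fixed in it reaching 165 mm, loose, not to be touched; origin at the centre of its underside

How it is judged (in metres and radians):
On the way, in this order (a step that is already met when the one before it is completed fails the run):
1. the wheel turns anticlockwise on its own, faster than 0.4 rad/s, with no finger on it (velocity of joint wheel above 0.4 rad/s and contact force between the fingers and stand below 0.05 N), for 0.1 s.
2. still running untouched, the post has passed the pointer and is nearly half a turn beyond it (value of joint wheel above 9 rad and velocity of joint wheel above 0.02 rad/s and contact force between the fingers and stand below 0.05 N).
3. a finger presses on the wheel and holds it still with the post at the pointer (y of post in the frame of stand between -0.018 and 0.018 m and x of post in the frame of stand above 0 m and contact force between the fingers and stand above 0.5 N and velocity of joint wheel between -0.05 and 0.05 rad/s), for 0.1 s.
At the end, for the whole second after the job is handed in: the wheel is at rest (below 0.03 rad/s), untouched, with the post's centre within 18 mm sideways of the line from the wheel's axis through the pointer, on the pointer's side; the four things round it are within 20 mm of where they stood (y of post in the frame of stand between -0.018 and 0.018 m and x of post in the frame of stand above 0 m and velocity of joint wheel between -0.03 and 0.03 rad/s and distance of each of birdhouse, paint_jar, paint_bottle, brush_pot from where it was at the start of the episode below 0.02 m).
It fails at once if after its first pass of the pointer the wheel is touched while the post is more than 75 mm from the pointer's tip (value of joint wheel above 7.08319 rad and contact force between the fingers and stand above 0.5 N and horizontal distance between post and pointer_tip above 0.075 m).
It fails at once if the wheel is pressed down hard: its cushion gives by more than 6 mm (about 30 N) (value of joint cushion above 0.006 m).
It fails at once if the post is taken between the fingers (horizontal distance between the grasp point and post below 0.01 m and z of the grasp point in the frame of post below 0.04 m).
It fails at once if a bystander is shifted by more than 20 mm or tipped (distance of any of birdhouse, paint_jar, paint_bottle, brush_pot from where it was at the start of the episode above 0.02 m or angle between any of birdhouse, paint_jar, paint_bottle, brush_pot's own z axis and vertical above 0.3 rad).
It also fails if it takes over 51 s, if anything falls off the work surface, if the arm or the gripper's body presses on something with over 40 N, if the wrist force passes 120 N, or if a joint passes its speed limit or range.

### The arm

A 6-joint arm with a two-finger parallel gripper is mounted at the origin on the work surface. World frame = base frame: x ahead of the robot, y to its left, z up, the work surface at z = 0. Lengths are in mm, angles in rad, forces in N, time in s.
With the tool pointing down it reaches from about 350 to 775 mm from the base axis. Payload 7.3 kg.
Tool frame: the origin (TCP) lies at the very end of the fingers, on their centre line; the grasp point (between the pads) lies 19 mm behind it; z points along the fingers, y is the line along which they close (so a half turn about z gives the same grasp; the last joint's range is limited). The gripper opens to 92 mm and grips with 3 to 60 N. Pads are 19 mm wide; open, the fingers measure 130 mm over their backs; the gripper's body (75 mm by 190 mm) begins 47 mm behind the grasp point.
Start: joints at [-0.146, 0.342, 1.524, -0, 1.275, -0.146], TCP at [525.019, 0.019, 226.741] pointing down, gripper open.
Joint ranges: [-2.53, 2.53], [-0.77, 2.02], [0.04, 2.7], [-1, 4.14], [0.28, 2.66], [-3.11, 3.11]. Speed limits (rad/s): [2.57, 2.57, 3.14, 3.14, 3.14, 3.14].

### API

Orientations are given as [roll, pitch, yaw] about the fixed x, y, z axes, in that order (R = Rz(yaw) Ry(pitch) Rx(roll)).
In Python, from plant import * gives the robot as it stands.
- The arm moves only by the tool arm_command, never from a script. Its arguments are lists of equal length, an entry for each row: "gripper": the finger opening in mm, from 0 to 91.8; "dp": the shift along the tool's x, y, z in units of 25 mm (1.0 is 25 mm), a list of three; "twist": the turn about the tool's z in units of 5 degrees (1.0 is 5 degrees). A call has exactly 5 rows; each row shifts and turns the commanded pose from where the row before left it, along the tool's axes as they then stand; what a row does not reach is not made up. A row lasts 1/8 s, in which the tool goes at most 62.5 mm and 10.7 degrees, less where a joint would pass 70% of its speed; a pose out of reach is approached as far as the arm can. A call is refused whole if a number of a shift passes 1 or a number of a turn 1, either way. A call with a gripper value outside its range is refused whole. The fingers move at their own pace and stop on an object; the grip force is fixed at half the most. Time passes only in rows, so rows that do not move let the fingers close, or fill a call up. It gives the time, the measured TCP pose, the force, the opening and the grip force at its end, in the units of the state.
- get_obs(): the state, without advancing time (a new reading comes with each control period).
- capture(name): name is "scene" or "side" or "wrist"; returns the picture (384x512x3 uint8, red, green, blue); there is no depth.
- get_calibration(name): a dict with "mtx" (3x3 intrinsics, pixels), "dist_coeffs" ([k1, k2, p1, p2, k3] as OpenCV has them; the pictures are not rectified), "position" and "attitude" of the camera in the world; the wrist camera has in their place "mount" (4x4, takes a point from camera to tool coordinates, whose origin is the TCP and whose axes are the flange's). Camera axes: x right, y down, z forward; pixel columns grow to the right and rows downward; lengths in mm; the calibration is good to about 2 mm. A picture is of the moment at which its call begins: read the wrist's pose just before it. get_calibration takes no time and is no camera call.
- close_job(): hands the job in; it is judged then, once.
The state is a dict: "time": time; "joint_positions": joint angles; "dq": joint speeds; "tau": joint torques, N m; "tool_pos": TCP position; "tcp_rot": TCP orientation; "contact_force": force on the tool from outside, world axes, zero at the start; "moment": the same for the moment, N m; "grip_width": finger opening in mm; "finger_force": force on a finger pad.
Only numpy, scipy, OpenCV 4.12 (cv2) and the standard library are available. Lean on these libraries where they do the work, as an engineer would, in place of code of your own. Each camera call takes 0.05 s, during which the arm holds its last target. There are 200 camera calls.

## Working session

There is one attempt and no reset: what is moved stays moved. The work goes in short steps, Python scripts to look and compute and a tool call to move; the robot and the scene stay as the last step left them, time stands still between calls to the robot, and variables do not carry over. Pictures are saved under pics/ and viewed, at most 10 in all, crops included, and the job is handed in when it is done.

Besides the shell and the picture viewer there is one more tool, called after "Call:" by a JSON object that holds its "api" and its "payload". arm_command: Moves the arm, as the interface text tells. Its arguments: {"type":"object","properties":{"gripper":{"type":"array"},"dp":{"type":"array"},"twist":{"type":"array"}},"required":["gripper","dp","twist"]}

```bash
mkdir -p pics; ls; python3 - <<'E'
from plant import *
import cv2,numpy as np
o=get_obs();print(o)
ims=[]
for n in("scene","side"):
    im=capture(n);cv2.imwrite(f"pics/{n}0.png",im[:,:,::-1]);c=get_calibration(n);print(n,c)
    ims.append(im)
print(get_calibration("wrist"))
E
```

```text
pics
{'time': 0.0, 'joint_positions': array([-1.45989454e-01,  3.42744190e-01,  1.52500969e+00, -2.95416984e-05,
        1.27535680e+00, -1.46015388e-01]), 'dq': array([-0.00110205, -0.00048035, -0.00076638, -0.00253879,  0.00033279,
       -0.00073972]), 'tau': array([ 7.61924657e-04, -4.31245601e+01, -2.44219762e+01,  7.17750052e-02,
        5.59406646e-02, -1.04314388e-04]), 'tool_pos': array([5.24607797e+02, 7.63768803e-02, 2.26036361e+02]), 'tcp_rot': array([-3.14008668e+00, -1.92919513e-04,  1.57083074e+00]), 'contact_force': array([ 0.78546441, -0.06952776,  0.04170379]), 'moment': array([0.01816236, 0.02208877, 0.01760231]), 'finger_force': 0.0, 'grip_width': 91.82159987051106}
scene {'mtx': array([[489.11129078,   0.        , 266.67620708],
       [  0.        , 489.11129078, 190.91146711],
       [  0.        ,   0.        ,   1.        ]]), 'dist_coeffs': array([-0.10783307,  0.        ,  0.        ,  0.        ,  0.        ]), 'position': array([1517.3436797 ,   36.33165596,  985.54407752]), 'attitude': array([-2.33341102, -0.00807111,  1.5647859 ])}
side {'mtx': array([[
[... 264 characters left out ...]
0383, -730.83137545,  826.3144252 ]), 'attitude': array([-2.32286211,  0.00868854, -0.08841394])}
{'mtx': array([[270.24616618,   0.        , 255.38924543],
       [  0.        , 270.24616618, 191.72643375],
       [  0.        ,   0.        ,   1.        ]]), 'dist_coeffs': array([-0.06354927,  0.        ,  0.        ,  0.        ,  0.        ]), 'mount': array([[ 2.41238408e-04, -9.58981859e-01, -2.83467344e-01,
         7.67434016e+01],
       [ 9.99999913e-01,  3.27987740e-04, -2.58569134e-04,
        -1.01727434e+00],
       [ 3.40936923e-04, -2.83467257e-01,  9.58981855e-01,
        -1.57110910e+02],
       [ 0.00000000e+00,  0.00000000e+00,  0.00000000e+00,
         1.00000000e+00]])}
```

View pics/scene0.png

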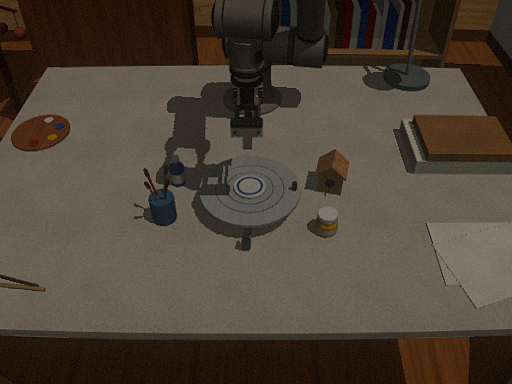

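View pics/side0.png

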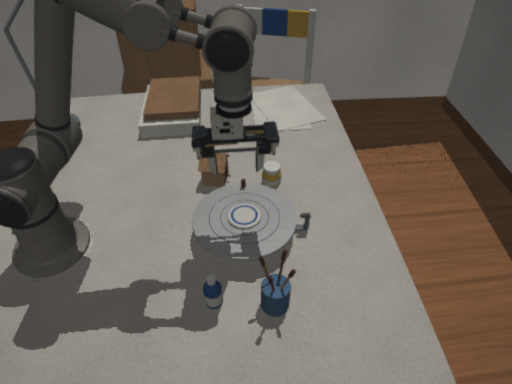

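The scene view shows the tile at (250,186), the post at (294,186), the pointer at (247,238), the birdhouse at (333,172) and the jar at (327,222). The side view shows the tile at (244,215), the post at (243,184) and the pointer at (306,218).

```bash
cat > h.py <<'E'
from plant import *
import cv2,numpy as np
from scipy.spatial.transform import Rotation as R
def ray(n,px):
    c=get_calibration(n)
    u=cv2.undistortPoints(np.array([[px]],float),c["mtx"],c["dist_coeffs"])[0,0]
    d=R.from_euler("xyz",c["attitude"]).as_matrix()@np.array([u[0],u[1],1]); return c["position"],d
def onz(n,px,z):
    p,d=ray(n,px); return (p+d*(z-p[2])/d[2])[:2]
def proj(n,P):
    c=get_calibration(n); M=R.from_euler("xyz",c["attitude"]).as_matrix().T
    return cv2.projectPoints(np.array(P,float).reshape(-1,1,3),cv2.Rodrigues(M)[0],-M@c["position"],c["mtx"],c["dist_coeffs"])[0].reshape(-1,2)
E
python3 - <<'E'
from h import *
for n,t,post,ptr,bh,jar in(("scene",(250,186),(294,189),(247,232),(333,190),(327,233)),("side",(244,215),(243,187),(302,216),(214,182),(272,184))):
    im=cv2.imread(f"pics/{n}0.png")
    x,y=t; roi=im[y-20:y+20,x-28:x+28].astype(int)
    m=(roi.min(2)>150).astype(np.uint8)
    cs,_=cv2.findContours(m,cv2.RETR_EXTERNAL,cv2.CHAIN_APPROX_NONE)
    c=max(cs,key=len); e=cv2.fitEllipse(c); tc=(e[0][0]+x-28,e[0][1]+y-20)
    print(n,"tile px",tc,e[1],"->",onz(n,tc,70),"post",onz(n,post,62),"ptr",onz(n,ptr,58),"bh",onz(n,bh,0),"jar",onz(n,jar,0))
    s=im[y-60:y+70,x-75:x+80]; cv2.imwrite(f"pics/{n}c.png",cv2.resize(s,None,fx=5,fy=4.6,interpolation=cv2.INTER_CUBIC)[:600,:800])
E
```

```text
Traceback (most recent call last):
ValueError: max() iterable argument is empty
```

```bash
python3 - <<'E'
from h import *
for n,t,post,ptr,bh,jar in(("scene",(250,186),(294,189),(247,232),(333,190),(327,233)),("side",(244,215),(243,187),(302,216),(214,182),(272,184))):
    im=cv2.imread(f"pics/{n}0.png")
    x,y=t; g=im[y-16:y+16,x-24:x+24].min(2)
    th,m=cv2.threshold(g,0,255,cv2.THRESH_OTSU)
    cs,_=cv2.findContours(m,cv2.RETR_EXTERNAL,cv2.CHAIN_APPROX_NONE)
    c=max(cs,key=len); e=cv2.fitEllipse(c); tc=(e[0][0]+x-24,e[0][1]+y-16)
    print(n,th,"tile px",tc,e[1],"->",onz(n,tc,70),"post",onz(n,post,62),"ptr",onz(n,ptr,58),"bh",onz(n,bh,0),"jar",onz(n,jar,0))
    s=im[y-60:y+70,x-75:x+80]; cv2.imwrite(f"pics/{n}c.png",cv2.resize(s,None,fx=5,fy=4.6,interpolation=cv2.INTER_CUBIC)[:600,:800])
E
```

```text
scene 63.0 tile px (249.9653835296631, 185.60265350341797) (36.278594970703125, 54.24648666381836) -> [538.18577579   3.81441035] post [542.97385354 124.71445696] ptr [696.8409716   -0.92431295] bh [481.52509345 245.05671564] jar [649.08697285 211.51176999]
side 124.0 tile px (243.58417320251465, 213.77875137329102) (33.59050750732422, 57.002288818359375) -> [537.58571277   4.17077232] post [543.85118364 119.65116822] ptr [693.87016338  -7.76662697] bh [456.97867923 221.38530989] jar [638.86603111 193.80022734]
```

View pics/sidec.png

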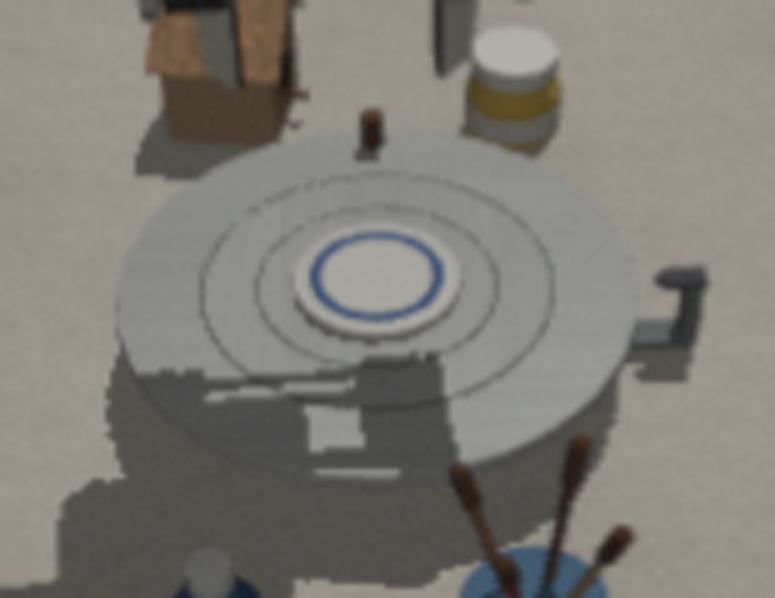

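View pics/scenec.png

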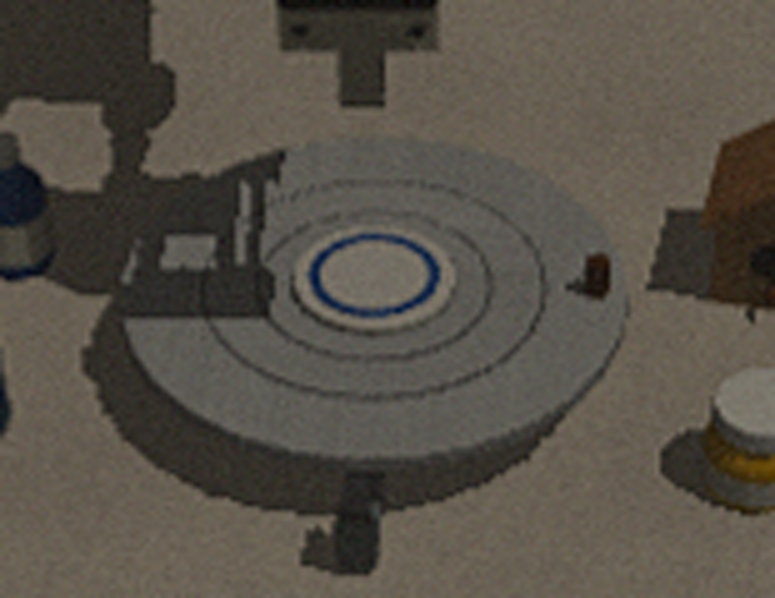

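The crops show the blue ring centre at side (244.2,215) and scene (250,185.8). The post foot is at side (243.2,187.6) and scene (294.4,190.3). The pointer tip is at side (300.6,216.5) and scene (247,237).

```bash
python3 - <<'E'
from h import *
print([onz("scene",(250,185.8),70),onz("side",(244.2,215),70)])
print([onz("scene",(294.4,189.7),62),onz("side",(243.2,187.3),62)])
print([onz("scene",(247,237),60),onz("side",(300.6,216),60)])
for nm,a,b in(("bh",(333,193),(214,184)),("jar",(327,235),(271,187)),("pot",(163,222),(275,310)),("bottle",(177,185),(213,305))):
    print(nm,onz("scene",a,0),onz("side",b,0))
E
```

```text
[array([538.97693026,   3.92404854]), array([ 5.38894553e+02, -4.93995539e-01])]
[array([545.76244319, 125.68359962]), array([544.33633674, 118.30163225])]
[array([ 7.15233396e+02, -4.69780158e-01]), array([689.6365505 ,  -9.27880047])]
bh [494.20864216 243.73300281] [456.82937247 211.77878664]
jar [656.20281898 210.84477751] [634.02490883 180.0837429 ]
pot [ 609.97111513 -234.58645656] [ 591.60160999 -249.13889534]
bottle [ 461.19663211 -214.71656436] [ 446.80602597 -222.27461903]
```

Call:
{"api": "arm_command", "payload": {"gripper": [0,0,0,0,0], "dp": [[0.65,0.11,1],[0.65,0.11,1],[0.65,0.11,1],[0.65,0.11,1],[0.65,0.11,1]], "twist": [0,0,0,0,0]}}

```text
time: 0.72
tool_pos: [538.6, 81.8, 100.6]
tcp_rot: [-3.141, 0.0, 1.571]
contact_force: [-0.1, -0.0, 0.5]
grip_width: 46.8
finger_force: 0.0
```

Call:
{"api": "arm_command", "payload": {"gripper": [0,0,0,0,0], "dp": [[0,0,0],[0,0,0.6],[0,0,0.6],[0,0,0],[0,0,0]], "twist": [0,0,0,0,0]}}

```text
time: 1.35
tool_pos: [539.0, 81.0, 72.0]
tcp_rot: [3.141, 0.0, 1.57]
contact_force: [-0.6, 0.5, -0.3]
grip_width: 1.1
finger_force: 0.0
```

Call:
{"api": "arm_command", "payload": {"gripper": [0,0,0,0,0], "dp": [[0,0,0.2],[0,0,0.12],[0,0,0.08],[0,0,0.04],[0,0,0]], "twist": [0,0,0,0,0]}}

```text
time: 1.98
tool_pos: [539.5, 81.4, 61.5]
tcp_rot: [3.14, -0.0, 1.571]
contact_force: [-1.4, 0.6, 4.6]
grip_width: 0.5
finger_force: 2.5
```

Call:
{"api": "arm_command", "payload": {"gripper": [0,0,0,0,0], "dp": [[0,0,0.04],[0,0,0.04],[0,0,0.02],[0,0,0],[0,0,0]], "twist": [0,0,0,0,0]}}

```text
time: 2.6
tool_pos: [540.4, 81.4, 60.0]
tcp_rot: [3.137, -0.0, 1.571]
contact_force: [-0.5, 0.5, 10.6]
grip_width: 0.3
finger_force: 5.3
```

Call:
{"api": "arm_command", "payload": {"gripper": [0,0,0,0,0], "dp": [[0,0,-1],[0.6,0.9,-0.5],[1,1,0],[0,0,0.5],[0,0,0.46]], "twist": [0,0,0,0,0]}}

```text
time: 3.22
tool_pos: [585.2, 121.0, 70.4]
tcp_rot: [-3.14, 0.0, 1.571]
contact_force: [-0.3, -0.0, 0.6]
grip_width: 0.7
finger_force: 0.0
```

```bash
python3 - <<'E'
from h import *
o=get_obs();print(o["tool_pos"],o["contact_force"])
im=capture("side");s=im[135:295,160:330];cv2.imwrite("pics/s2.png",cv2.resize(s[:,:,::-1],None,fx=3.5,fy=3.5,interpolation=cv2.INTER_CUBIC))
E
```

```text
[585.19349283 121.0322333   70.36515067] [-0.34336927 -0.01430033  0.64462876]
```

View pics/s2.png

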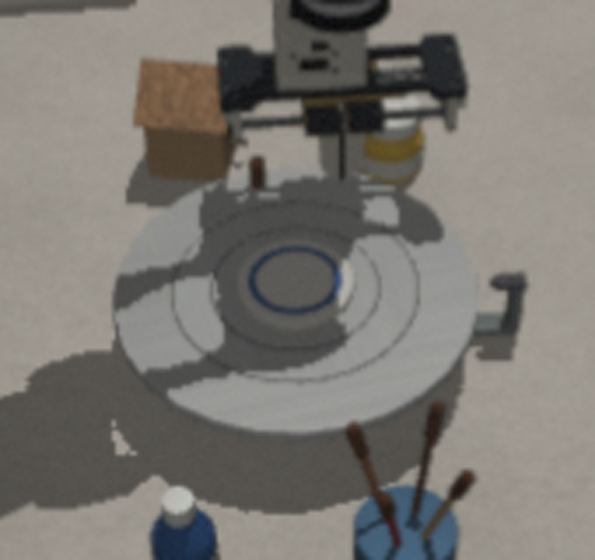

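The side view shows the post now at about (234,188), moved anticlockwise from (243,188). I need to know whether it is still drifting.

```bash
cat >> h.py <<'E'
C=np.array([539.,2.])
def find(n,im,lo=None):
    # dark brown post by colour: red clearly above blue, inside disc annulus
    im=im.astype(int); r,b=im[...,0],im[...,2]
    m=((r>1.45*b)&(r<130)&(r-b>12)).astype(np.uint8)
    a=np.linspace(0,2*np.pi,90); poly=[proj(n,[[C[0]+132*np.cos(t),C[1]+132*np.sin(t),z] for t in a]) for z in(62,88)]
    k=np.zeros(m.shape,np.uint8)
    cv2.fillConvexPoly(k,cv2.convexHull(np.vstack(poly).astype(np.float32)).astype(np.int32),1)
    inn=proj(n,[[C[0]+90*np.cos(t),C[1]+90*np.sin(t),66] for t in a]).astype(np.int32); cv2.fillPoly(k,[inn],0)
    N,l,st,ce=cv2.connectedComponentsWithStats(m*k,connectivity=8)
    out=[]
    for i in range(1,N):
        if st[i,4]>=6:
            p=onz(n,ce[i],75)-C; out.append((int(st[i,4]),ce[i].round(1).tolist(),round(float(np.arctan2(p[1],p[0])),3),round(float(np.hypot(*p)),0)))
    return sorted(out,reverse=True)[:3]
E
python3 - <<'E'
from h import *
for f in("scene0","side0"):print(find(f[:-1],cv2.imread(f"pics/{f}.png")[:,:,::-1]))
for i in range(2):
  for n in("side","scene"):
    t=get_obs()["time"];print(t,n,find(n,capture(n)))
E
```

```text
[(30, [294.6, 185.4], 1.542, 124.0)]
[(48, [219.0, 183.0], 2.032, 142.0), (19, [242.8, 182.7], 1.53, 122.0)]
3.275 side [(49, [219.1, 182.9], 2.03, 142.0), (17, [232.2, 183.6], 1.78, 123.0)]
3.325 scene [(14, [289.4, 179.4], 1.759, 113.0), (12, [283.6, 182.4], 1.661, 94.0)]
3.375 side [(47, [219.2, 182.9], 2.029, 142.0), (16, [230.4, 184.1], 1.824, 123.0)]
3.425 scene [(15, [289.5, 179.2], 1.764, 113.0), (10, [283.5, 182.2], 1.671, 94.0)]
```

Call:
{"api": "arm_command", "payload": {"gripper": [0,0,0,0,0], "dp": [[-0.13,-1,0],[-0.13,-1,0],[-0.14,-0.64,0],[-0.28,-0.56,0],[-0.44,-0.88,0]], "twist": [0,0,0,0,0]}}

```text
time: 4.1
tool_pos: [484.6, 92.9, 72.5]
tcp_rot: [3.139, -0.0, 1.571]
contact_force: [0.2, -0.6, 0.7]
grip_width: 0.4
finger_force: 0.0
```

Call:
{"api": "arm_command", "payload": {"gripper": [0,0,0,0,0], "dp": [[0,0.2,-1],[0,0,-1],[-0.5,0,0],[-1,-0.5,0],[-1,-0.5,0]], "twist": [0,0,0,0,0]}}

```text
time: 4.72
tool_pos: [463.4, 29.6, 121.1]
tcp_rot: [-3.141, 0.0, 1.571]
contact_force: [0.7, 1.3, -0.0]
grip_width: 0.3
finger_force: 0.0
```

```bash
python3 - <<'E'
from h import *
o=get_obs();print(o["tool_pos"],o["contact_force"])
for i in range(3):
    for n in ("side","scene"):
        t=get_obs()["time"];im=capture(n);print(round(t,3),n,find(n,im))
cv2.imwrite("pics/s3.png",im[:,:,::-1])
E
```

```text
[463.38049452  29.55571614 121.06924788] [ 0.6654403   1.2522085  -0.03416402]
4.725 side [(29, [201.7, 230.2], -2.716, 123.0)]
4.775 scene [(19, [228.3, 158.7], -2.619, 126.0)]
4.825 side [(30, [206.6, 236.3], -2.513, 123.0)]
4.875 scene [(19, [221.5, 162.5], -2.418, 123.0)]
4.925 side [(33, [213.1, 240.7], -2.329, 122.0)]
4.975 scene [(31, [215.4, 165.5], -2.249, 126.0)]
```

Call:
{"api": "arm_command", "payload": {"gripper": [0,0,0,0,0], "dp": [[-0.5,0,0],[-0.2,-0.1,0.4],[0,0,0.6],[0,0,0.6],[0,0,0.2]], "twist": [0,0,0,0,0]}}

```text
time: 5.65
tool_pos: [460.9, 13.2, 75.5]
tcp_rot: [-3.139, -0.0, 1.571]
contact_force: [1.1, -0.3, 0.4]
grip_width: 0.5
finger_force: 0.0
```

```bash
python3 - <<'E'
from h import *
o=get_obs();print(o["tool_pos"],o["contact_force"])
for i in range(2):
    for n in ("side","scene"):
        t=get_obs()["time"];im=capture(n);print(round(t,3),n,find(n,im))
E
```

```text
[460.92166861  13.19604857  75.47327941] [ 1.1066454  -0.25423907  0.360464  ]
5.65 side [(25, [277.0, 238.1], -0.9, 121.0), (21, [206.1, 192.5], 2.409, 135.0), (20, [218.4, 191.4], 2.193, 113.0)]
5.7 scene [(31, [215.4, 205.4], -0.824, 118.0)]
5.75 side [(41, [212.3, 191.7], 2.307, 124.0), (24, [282.9, 232.7], -0.705, 121.0), (13, [222.6, 180.8], 1.942, 145.0)]
5.8 scene [(17, [221.8, 212.4], -0.575, 126.0), (16, [221.5, 207.5], -0.675, 113.0)]
```

```bash
python3 - <<'E'
from h import *
for i in range(3):
    for n in ("side","scene"):
        t=get_obs()["time"];im=capture(n);f=find(n,im);print(round(t,3),n,[x for x in f if abs(x[2])<1])
        if i==2: cv2.imwrite(f"pics/p_{n}.png",cv2.resize((im[180:255,200:320] if n=="side" else im[150:270,180:320])[:,:,::-1],None,fx=5,fy=5,interpolation=cv2.INTER_CUBIC))
E
```

```text
5.85 side [(22, [286.9, 227.0], -0.52, 121.0)]
5.9 scene [(27, [229.3, 212.1], -0.44, 116.0)]
5.95 side [(24, [289.2, 220.3], -0.319, 121.0)]
6.0 scene [(32, [237.4, 214.8], -0.241, 118.0)]
6.05 side [(21, [289.9, 214.1], -0.132, 121.0)]
6.1 scene [(37, [246.2, 216.2], -0.046, 119.0)]
```

View pics/p_scene.png

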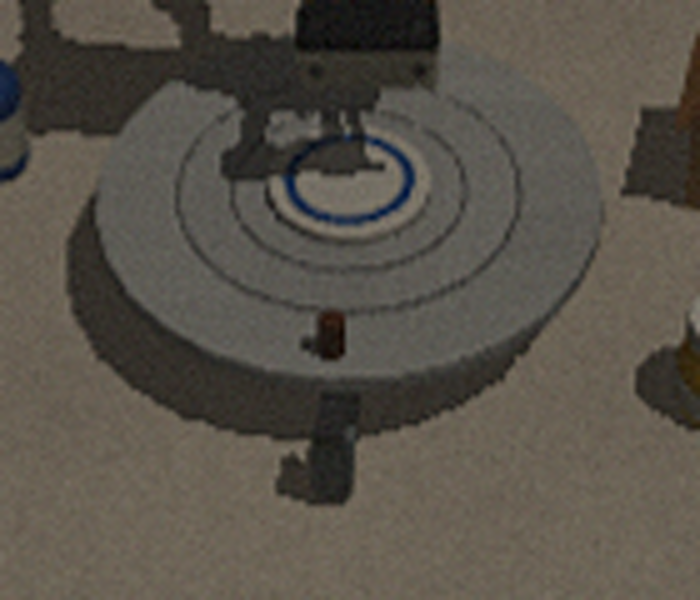

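View pics/p_side.png

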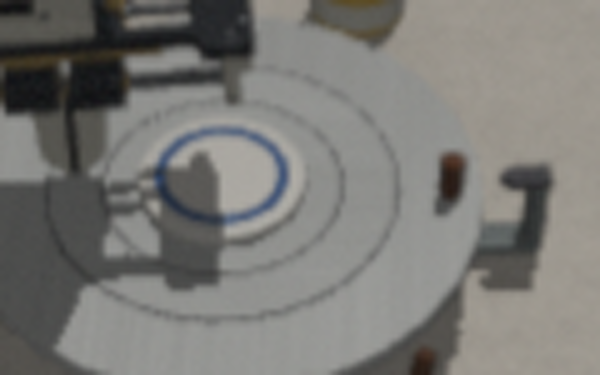

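At t=6.10 the scene crop shows the post at crop (330,340), in line with the pointer at crop (333,440), so the pointer angle is about -0.04. The side crop shows the finger clear of the tile.

Call:
{"api": "arm_command", "payload": {"gripper": [0,0,0,0,0], "dp": [[-0.2,-0.1,0],[-0.2,0,0.16],[0,0,0.16],[0,0,0],[0,0,0]], "twist": [0,0,0,0,0]}}

```text
time: 6.78
tool_pos: [459.3, 3.3, 68.7]
tcp_rot: [-3.142, 0.0, 1.571]
contact_force: [-0.2, 0.4, -0.5]
grip_width: 0.6
finger_force: 0.0
```

```bash
python3 - <<'E'
from h import *
o=get_obs();print(o["tool_pos"],o["contact_force"])
for i in range(10):
    for n in ("side","scene"):
        t=get_obs()["time"];im=capture(n);f=find(n,im);print(round(t,3),n,[x for x in f if 112<x[3]<132][:2]) 
E
```

```text
[459.27748406   3.310418    68.66564396] [-0.15345084  0.42277012 -0.51449468]
6.775 side [(26, [205.5, 197.2], 2.532, 124.0), (18, [258.5, 183.6], 1.16, 124.0)]
6.825 scene [(30, [292.5, 193.6], 1.273, 122.0)]
6.875 side [(24, [205.4, 197.3], 2.537, 125.0), (21, [251.0, 183.0], 1.337, 121.0)]
6.925 scene [(34, [294.2, 188.6], 1.438, 123.0)]
6.975 side [(23, [205.3, 197.3], 2.537, 125.0), (10, [222.0, 185.2], 2.011, 129.0)]
7.025 scene [(30, [294.4, 183.2], 1.615, 124.0)]
7.075 side [(26, [205.5, 197.2], 2.532, 124.0), (9, [222.0, 185.0], 2.008, 130.0)]
7.125 scene [(30, [293.4, 178.4], 1.775, 124.0)]
7.175 side [(26, [205.2, 197.2], 2.535, 125.0), (11, [221.9, 185.0], 2.01, 130.0)]
7.225 scene [(30, [291.0, 173.3], 1.95, 125.0)]
7.275 side [(27, [205.4, 197.1], 2.533, 125.0), (11, [222.2, 185.1], 2.006, 129.0)]
7.325 scene [(30, [287.7, 169.0], 2.113, 125.0)]
7.375 side [(28, [205.6, 197.1], 2.53, 125.0), (12, [221.8, 185.0], 2.012, 130.0)]
7.425 scene [(30, [283.7, 165.1], 2.27, 126.0)]
7.475 side [(47, [210.4, 196.9], 2.464, 114.0), (14, [221.6, 185.2], 2.018, 130.0)]
7.525 scene [(27, [278.7, 161.9], 2.427, 126.0)]
7.575 side [(27, [205.5, 197.1], 2.532, 125.0), (12, [222.1, 185.2], 2.009, 129.0)]
7.625 scene [(25, [273.2, 159.1], 2.586, 127.0)]
7.675 side [(24, [205.4, 197.3], 2.536, 125.0), (9, [221.7, 185.1], 2.016, 130.0)]
7.725 scene [(26, [266.7, 156.8], 2.754, 128.0)]
```

Call:
{"api": "arm_command", "payload": {"gripper": [0,0,0,0,0], "dp": [[0,0,0.04],[0,0,0.04],[0,0,0.04],[0,0,0.04],[0,0,0]], "twist": [0,0,0,0,0]}}

```text
time: 8.4
tool_pos: [459.2, 3.3, 64.6]
tcp_rot: [-3.141, -0.0, 1.571]
contact_force: [0.4, 0.7, 0.2]
grip_width: 0.6
finger_force: 0.0
```

```bash
python3 - <<'E'
from h import *
o=get_obs();print(o["tool_pos"],o["contact_force"])
for i in range(12):
    n="side" if i%2 else "scene"
    t=get_obs()["time"];im=capture(n);f=find(n,im);print(round(t,3),n,[x for x in f if 112<x[3]<132 and x[2]<0][:2]) 
E
```

```text
[459.18484597   3.2763776   64.63590152] [0.39201734 0.73368306 0.21961429]
8.4 scene [(14, [224.3, 162.2], -2.475, 119.0)]
8.45 side [(31, [209.6, 238.9], -2.416, 123.0)]
8.5 scene [(23, [218.9, 163.7], -2.347, 124.0)]
8.55 side [(31, [214.7, 241.8], -2.282, 122.0)]
8.6 scene [(35, [214.7, 166.8], -2.207, 124.0)]
8.65 side [(28, [221.1, 245.4], -2.12, 123.0)]
8.7 scene [(32, [211.3, 170.0], -2.074, 124.0)]
8.75 side [(27, [227.9, 247.4], -1.97, 123.0)]
8.8 scene [(34, [208.2, 173.9], -1.926, 123.0)]
8.85 side [(27, [234.9, 248.4], -1.827, 122.0)]
8.9 scene [(33, [206.0, 178.3], -1.773, 123.0)]
8.95 side [(28, [242.2, 249.0], -1.681, 122.0)]
```

```bash
python3 - <<'E'
from h import *
for i in range(13):
    n="side" if i%2 else "scene"
    t=get_obs()["time"];im=capture(n);f=find(n,im);print(round(t,3),n,[x for x in f if 112<x[3]<132 and x[2]<0][:2]) 
print(get_obs()["time"])
E
```

```text
9.0 scene [(36, [205.2, 182.8], -1.626, 121.0)]
9.05 side [(29, [249.6, 248.4], -1.534, 121.0)]
9.1 scene [(29, [204.6, 187.3], -1.475, 122.0)]
9.15 side [(28, [256.6, 247.4], -1.39, 122.0)]
9.2 scene [(28, [205.6, 191.4], -1.339, 120.0)]
9.25 side [(26, [263.2, 245.3], -1.248, 121.0)]
9.3 scene [(28, [207.3, 195.4], -1.202, 119.0)]
9.35 side [(29, [269.2, 242.9], -1.108, 121.0)]
9.4 scene [(34, [209.4, 199.8], -1.05, 120.0)]
9.45 side [(25, [274.9, 239.8], -0.964, 122.0)]
9.5 scene [(33, [213.2, 203.7], -0.897, 119.0)]
9.55 side [(26, [279.3, 236.3], -0.833, 121.0)]
9.6 scene [(30, [217.0, 206.5], -0.774, 118.0)]
9.65
```

Call:
{"api": "arm_command", "payload": {"gripper": [0,0,0,0,0], "dp": [[0,0,0],[0,0,0],[0,0,0],[0,0,0.24],[0,0,0]], "twist": [0,0,0,0,0]}}

```text
time: 10.28
tool_pos: [459.8, 3.1, 59.2]
tcp_rot: [3.14, 0.0, 1.571]
contact_force: [-1.8, -1.0, 12.6]
grip_width: 0.7
finger_force: 6.1
```

```bash
python3 - <<'E'
from h import *
o=get_obs();print(o["tool_pos"],o["contact_force"])
for i in range(4):
    n="side" if i%2 else "scene"
    t=get_obs()["time"];im=capture(n);f=find(n,im);print(round(t,3),n,[x for x in f if 112<x[3]<132 and abs(x[2])<1][:2]) 
E
```

```text
[459.79849791   3.12753021  59.2193725 ] [-1.7534993  -0.97826429 12.587637  ]
10.275 scene [(37, [245.2, 215.9], -0.068, 118.0)]
10.325 side [(20, [289.8, 212.1], -0.069, 121.0)]
10.375 scene [(36, [245.4, 216.1], -0.063, 119.0)]
10.425 side [(20, [289.8, 212.1], -0.069, 121.0)]
```

Call:
{"api": "arm_command", "payload": {"gripper": [0,0,0,0,0], "dp": [[0,0,-0.02],[0,0,-0.02],[0,0,-0.02],[0,0,-0.02],[0,0,-0.02]], "twist": [0,0,0,0,0]}}

```text
time: 11.1
tool_pos: [459.9, 3.2, 61.6]
tcp_rot: [3.14, 0.0, 1.571]
contact_force: [0.6, -1.4, 4.2]
grip_width: 0.6
finger_force: 1.9
```

Call:
{"api": "arm_command", "payload": {"gripper": [0,0,0,0,0], "dp": [[0,0,-0.01],[0,0,-0.01],[0,0,-0.01],[0,0,-0.01],[0,0,0]], "twist": [0,0,0,0,0]}}

```text
time: 11.72
tool_pos: [458.9, 3.3, 62.0]
tcp_rot: [-3.141, -0.0, 1.571]
contact_force: [1.4, 0.5, 1.0]
grip_width: 0.4
finger_force: 0.6
```

```bash
python3 - <<'E'
from h import *
for i in range(4):
    n="side" if i%2 else "scene"
    t=get_obs()["time"];im=capture(n);f=find(n,im);print(round(t,3),n,[x for x in f if 112<x[3]<132 and abs(x[2])<1][:2]) 
E
```

```text
11.725 scene [(34, [245.2, 215.7], -0.069, 118.0)]
11.775 side [(20, [289.8, 212.1], -0.069, 121.0)]
11.825 scene [(37, [245.2, 216.0], -0.068, 119.0)]
11.875 side [(20, [289.8, 212.1], -0.069, 121.0)]
```

Almost off the disc and the wheel is still. I'll finish lifting gently, then rise clear.

Call:
{"api": "arm_command", "payload": {"gripper": [0,0,0,0,0], "dp": [[0,0,-0.01],[0,0,-0.01],[0,0,-0.02],[0,0,-0.04],[0,0,-0.08]], "twist": [0,0,0,0,0]}}

```text
time: 12.55
tool_pos: [459.2, 3.3, 66.3]
tcp_rot: [-3.142, -0.0, 1.571]
contact_force: [-0.9, -0.6, -0.1]
grip_width: 0.6
finger_force: 0.0
```

Call:
{"api": "arm_command", "payload": {"gripper": [0,0,0,0,0], "dp": [[0,0,-0.5],[0,0,-0.8],[0,0,-0.5],[0,0,0],[0,0,0]], "twist": [0,0,0,0,0]}}

```text
time: 13.18
tool_pos: [459.0, 3.3, 111.0]
tcp_rot: [-3.141, -0.0, 1.571]
contact_force: [-0.7, -0.1, -0.7]
grip_width: 0.7
finger_force: 0.0
```

```bash
python3 - <<'E'
from h import *
print(get_obs()["tool_pos"])
for i in range(8):
    n="side" if i%2 else "scene"
    t=get_obs()["time"];im=capture(n);f=find(n,im);print(round(t,3),n,[x for x in f if 112<x[3]<132 and abs(x[2])<1][:2]) 
E
```

```text
[458.97340948   3.30382383 110.95223032]
13.175 scene [(40, [245.2, 216.1], -0.069, 119.0)]
13.225 side [(20, [289.8, 212.1], -0.069, 121.0)]
13.275 scene [(39, [245.3, 216.1], -0.066, 119.0)]
13.325 side [(19, [289.7, 212.1], -0.07, 121.0)]
13.375 scene [(36, [245.2, 215.7], -0.069, 118.0)]
13.425 side [(20, [289.8, 212.1], -0.069, 121.0)]
13.475 scene [(33, [245.2, 215.7], -0.068, 118.0)]
13.525 side [(19, [289.7, 212.1], -0.07, 121.0)]
```

```bash
python3 -c "
from plant import *
print(close_job())"
```

```text
the job is handed in; nothing more can be done
None
```

I flicked the wheel anticlockwise, let it run past the pointer once, and braked it on the second pass; by the cameras it rests about 3 mm from the pointer line, and I handed the job in at about 13.6 s without seeing a verdict. A test press before the flick left the wheel drifting at about 0.45 rad/s, so the flick caught a post that was already moving, and I did not re-measure the four bystanders at the end.

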